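# Start the tie-down bolt of a spigot plate

## Task

On the wooden apple box, push the black spigot plate along the box, flat and without lifting it, until the bolt that stands in the brass bush is at the closed end of the plate's slot. Then turn the T-handled bolt backward (anticlockwise from above) until you feel it drop at the start of the thread, and turn it forward (clockwise) one full turn from there without pulling it out of the bush. Finish while gripping the T-handle, holding the bolt still and only just started; leave the spanner, paper cup, tape roll and water bottle where they are.

Things in the scene. Friction and masses are not known exactly. Their poses are not given: they have to be found in the camera images.
- apple_box: fixed plywood box, 305 (x) x 508 (y) mm, 51 mm high, origin under its middle. A brass bush with a right-handed thread, 20 mm across with 6 mm pitch, is let in flush with its top, 100 mm from the middle towards +y
- bush (a point): centre of the bush's mouth, level with the box top. y along the box, the way to push the plate; z up; x towards the red paint mark on the bush's flange, where the female thread begins, 2 mm below the mouth
- bolt: steel T-bolt, 0.42 kg, origin at its lower tip, z up its axis. Stands loose in the bush on the thread's ramp. Turned backward (anticlockwise) it climbs up to 4 mm; as its thread end passes the red mark it falls 6 mm, if nothing grips or carries it. Turned forward from there it is drawn down 6 mm a turn. Greased: turns with under 0.1 N m; free to rise and fall
- t_bar (a point): centre of the bolt's round T-bar, on the bolt's axis: 12 mm thick, 76 mm long, level, along x; red cap on the +x end, black cap on the other. Below it a neck 13 mm thick, then a collar 48 mm across whose top is 26 mm below the bar's centre. At the start the bar's centre is about 56 mm above the box top
- thread_end (a point): lower end of the bolt's own thread, 60 mm below the bar's centre and 9 mm from the axis, on the red-capped side; hidden in the bush. On the ramp it lies 2 mm (at the red mark) to 8 mm (a turn on, clockwise) below the mouth; just after the drop 8 mm, one forward turn later 14 mm
- slot_end (a point): point on the black plate's top face where the bolt's axis is to be: on the slot's middle line, 14 mm before its square closed end. z up, y along the slot towards its open mouth (the way to push). At the start 80 to 120 mm short of the bolt. The slot is 28 mm wide, the bolt in it 16 to 20 mm
- plate: black spigot plate, 8 mm thick, 100 mm wide (x), 0.6 kg; origin on its underside below point slot_end, same axes. Straight rear edge at y = -130 mm, front at +45 mm. A steel spigot, 16 mm thick, stands at y = -82 mm and ends 62 mm above the underside
- spanner: steel spanner 160 mm long lying on the apple box, to be left alone; origin at its middle, underside
- paper_cup: white paper cup, 76 mm across the rim, 90 mm high, standing on the apple box, to be left alone; origin under its centre
- tape_roll: grey tape roll, 110 mm across, 48 mm high, flat on the table, to be left alone; origin under its centre
- water: water bottle, 66 mm across, 200 mm high, standing on the table, to be left alone; origin under its centre
Mind the look-alikes: they are no part of the job. What is shaped like the plate but orange or pink is not meant.

How it is judged:
On the way, in this order (a step that is already met when the one before it is completed fails the run):
1. the plate is pushed until the bolt is at the closed end of its slot (horizontal distance between slot_end and bush below 0.01 m and angle between slot_end's own z axis and vertical below 0.05 rad and angle between the y axis of slot_end and the y axis of bush, either way round below 0.2 rad), for 0.1 s.
2. the bolt is turned backward up to the end of the thread's ramp (z of thread_end in the frame of bush above -0.005 m and x of thread_end in the frame of bush above 0.004 m).
3. the bolt has dropped one pitch, at the start of the thread (z of thread_end in the frame of bush below -0.0066 m and x of thread_end in the frame of bush above -0.002 m), for 0.05 s.
At the end, for the whole second after the job is handed in: The bolt is at the closed end of the plate's slot (within 10 mm), the plate flat; the bolt has been backed to the drop and then turned forward one turn (within 0.3 turn: 6 mm lower), is upright and still, and the fingers grip its T-handle with over 5 N (all of step 1 and z of thread_end in the frame of bush between -0.0159 and -0.0122 m and angle between bolt's own z axis and vertical below 0.07 rad and contact force between the fingers and bolt above 5 N and distance between the grasp point and t_bar below 0.045 m and linear speed of each of bolt, plate below 0.01 m/s and angular speed of bolt below 0.1 rad/s); the arm keeps its last pose, push and grip.
It fails at once if the bolt is turned forward before it has dropped, or on backward far past the drop (z of thread_end in the frame of bush above -0.0085 m and y of thread_end in the frame of bush above 0.005 m and x of thread_end in the frame of bush between -0.0068 and -0.0015 m).
It fails at once if the bolt is pulled up out of the bush (z of thread_end in the frame of bush above 0.003 m).
It fails at once if the plate is lifted off the box or tipped (z of slot_end in the frame of bush above 0.014 m or angle between slot_end's own z axis and vertical above 0.12 rad).
It fails at once if the spanner, cup, tape roll or bottle is moved or tipped (distance of any of spanner, paper_cup, tape_roll, water from where it was at the start of the episode above 0.025 m or angle between any of paper_cup, water's own z axis and vertical above 0.4 rad).
It also fails if it takes over 72 s, if anything falls off the work surface, if the arm or the gripper's body presses on something with over 40 N, if the wrist force passes 120 N, or if a joint passes its speed limit or range.

## Robot

A 6-joint arm with a two-finger parallel gripper is mounted at the origin on the work surface. World frame = base frame: x ahead of the robot, y to its left, z up, the work surface at z = 0. Lengths are in m, angles in rad, forces in N, time in s.
With the tool pointing down it reaches from about 0.425 to 0.95 m from the base axis. Payload 3.5 kg.
Tool frame: the origin (TCP) lies between the finger pads; the fingertips stand 14 mm ahead of it and the grasp point (between the pads) lies 5 mm behind it; z points along the fingers, y is the line along which they close (so a half turn about z gives the same grasp; the last joint's range is limited). The gripper opens to 85 mm and grips with 20 to 120 N. Pads are 22 mm wide; open, the fingers measure 114 mm over their backs; the gripper's body (76 mm by 85 mm) begins 54 mm behind the grasp point. The pads swing forward as they close: fully open they stand 13 mm farther back than shut.
Start: joints at [1.1, 0.286, 1.577, -0, 1.279, -0.15], TCP at [0.213, 0.641, 0.245] pointing down, gripper open.
Joint ranges: [-2.77, 2.77], [-0.9, 2.22], [0.21, 2.48], [-1.53, 4.67], [0.24, 2.81], [-2.84, 2.84]. Speed limits (rad/s): [2.79, 2.79, 3.14, 3.14, 3.14, 3.14].

## Interface

Orientations are given as a unit quaternion [x, y, z, w].
In Python, from plant import * gives the robot as it stands.
- The arm moves only by the tool step_arm, never from a script. Its argument "commands" is a list of rows, each an object of numbers: "gripper": the gripper's target within -1 to 1 (shut at 1, half-way at 0, fully open at -1); "x", "y", "z": the shift along the tool's x, y, z in mm; "spin": the turn about the tool's z in degrees. A call has exactly 10 rows; each row shifts and turns the commanded pose from where the row before left it, along the tool's axes as they then stand; what a row does not reach is not made up. A row lasts 1/10 s, in which the tool goes at most 50 mm and 8.59 degrees, less where a joint would pass 70% of its speed; a pose out of reach is approached as far as the arm can. A call with a gripper value outside its range is refused whole. The fingers move at their own pace and stop on an object; "force" is the grip in N (left out, the last holds). Time passes only in rows, so rows that do not move let the fingers close, or fill a call up. It gives the time, the measured TCP pose, the force, the opening and the grip force at its end, in the units of the state.
- get_state(): the state, without advancing time (a new reading comes with each control period).
- read_camera(name): name is "scene" or "top" or "wrist"; returns a dict with "color" (420x560x3 uint8, red, green, blue), "z_map" (420x560 float32, m along the optical axis (not along the pixel's ray), 0 where there is no reading), "fx", "fy", "cx", "cy" (pixels), "distortion" ([k1, k2, p1, p2, k3] as OpenCV has them; the pictures are not rectified), "eye" and "attitude" of the camera in the world; the wrist camera has in their place "mount" (4x4, takes a point from camera to tool coordinates, whose origin is the TCP and whose axes are the flange's). Camera axes: x right, y up, looking along -z (the intrinsics and any distortion apply to the point x, -y, -z); pixel columns grow to the right and rows downward; lengths in m; the calibration is good to about 2 mm. A picture is of the moment at which its call begins: read the wrist's pose just before it.
- sign_off(): hands the job in; it is judged then, once.
The state is a dict: "time": time; "qpos": joint angles; "dq": joint speeds; "joint_efforts": joint torques, N m; "eef_pos": TCP position; "tcp_rot": TCP orientation; "contact_force": force on the tool from outside, world axes, zero at the start; "wrist_torque": the same for the moment, N m; "opening": opening from 0.0 (shut) to 1.0 (fully open); "finger_force": force on a finger pad.
Only numpy, scipy, OpenCV 4.12 (cv2) and the standard library are available. Lean on these libraries where they do the work, as an engineer would, in place of code of your own. Each camera call takes 0.05 s, during which the arm holds its last target. There are 200 camera calls.

## Working session

There is one attempt and no reset: what is moved stays moved. The work goes in short steps, Python scripts to look and compute and a tool call to move; the robot and the scene stay as the last step left them, time stands still between calls to the robot, and variables do not carry over. Pictures are saved under pics/ and viewed, at most 12 in all, crops included, and the job is handed in when it is done.

Besides the shell and the picture viewer there is one more tool, called after ">>>" as a command line: name --argument value ..., lists and objects as JSON in quotes. step_arm: Moves the arm, as the interface text tells. Its arguments: {"type":"object","properties":{"commands":{"type":"array"},"force":{"type":"number"}},"required":["commands"]}

```bash
mkdir -p pics
cat > h.py <<'E'
from plant import *
import numpy as np, cv2
from scipy.spatial.transform import Rotation as R
def snap(name,fn):
    s=get_state(); d=read_camera(name); cv2.imwrite(fn,d["color"][:,:,::-1]); 
    d["s"]=s
    np.save(fn+".npy",d,allow_pickle=True); return d
def pose(d):
    if "mount" in d:
        T=np.eye(4);T[:3,:3]=R.from_quat(d["s"]["tcp_rot"]).as_matrix();T[:3,3]=d["s"]["eef_pos"];return T@np.array(d["mount"])
    T=np.eye(4);a=np.array(d["attitude"]);T[:3,:3]=a if a.shape==(3,3) else R.from_quat(a).as_matrix();T[:3,3]=d["eye"];return T
def ray(d,u,v):
    K=np.array([[d["fx"],0,d["cx"]],[0,d["fy"],d["cy"]],[0,0,1.]])
    p=cv2.undistortPoints(np.array([[[u,v]]],float),K,np.array(d["distortion"],float))[0,0]
    T=pose(d); return T[:3,3],T[:3,:3]@np.array([p[0],-p[1],-1])
def onz(d,u,v,z):
    o,r=ray(d,u,v); return o+r*(z-o[2])/r[2]
def pt(d,u,v):
    o,r=ray(d,u,v); return o+r*d["z_map"][int(round(v)),int(round(u))]
E
python3 - <<'E'
from h import *
np.set_printoptions(precision=4,suppress=True)
print(get_state())
a=snap("top","pics/top.png");b=snap("scene","pics/scene.png")
print(a["eye"],a["attitude"],b["eye"])
E
```

```text
{'time': 0.0, 'qpos': array([ 1.1   ,  0.2872,  1.5782, -0.    ,  1.2786, -0.15  ]), 'dq': array([-0.0002, -0.0011,  0.0004, -0.0004,  0.0008, -0.0003]), 'joint_efforts': array([ -0.002 , -40.6006, -29.261 ,  -0.0004,   0.006 ,  -0.    ]), 'eef_pos': array([0.2126, 0.64  , 0.2439]), 'tcp_rot': array([ 0.1597,  0.9872, -0.0011, -0.0004]), 'contact_force': array([0.1421, 0.003 , 0.1239]), 'wrist_torque': array([ 0.0038,  0.046 , -0.0287]), 'finger_force': 0.0, 'opening': 1.0028302361522667}
[0.3882 0.0072 1.2417] [ 0.0133 -0.0349 -0.7032  0.71  ] [0.8442 0.5364 0.9024]
```

View pics/top.png

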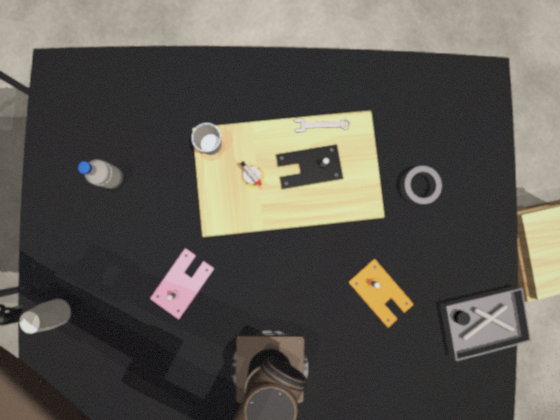

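View pics/scene.png

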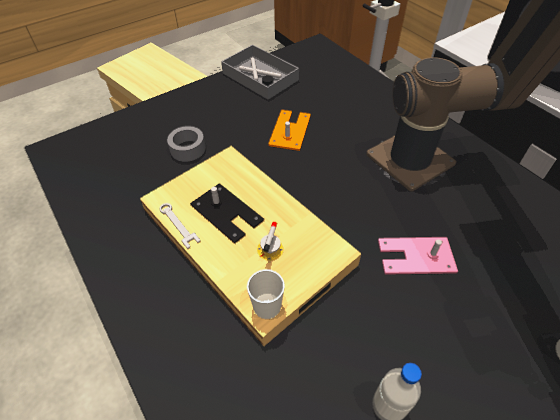

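The top view shows the black plate at (310,167) with its slot opening left and its spigot at (325,160). The T-bolt is at (251,175), cup (207,138), spanner (322,125), tape (422,185), bottle (100,172). The look-alikes are the pink plate (182,283) and the orange one (380,292). Black, on the box and pointing at the bolt, is the one meant; I'll confirm it in an enlarged crop.

Run:
```python
from h import *
a=np.load("pics/top.png.npy",allow_pickle=True).item()["color"]
c=a[95:245,185:395][:,:,::-1]
cv2.imwrite("pics/topc.png",cv2.resize(c,None,fx=3.8,fy=3.8,interpolation=cv2.INTER_CUBIC))
```

```text
(no output)
```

View pics/topc.png

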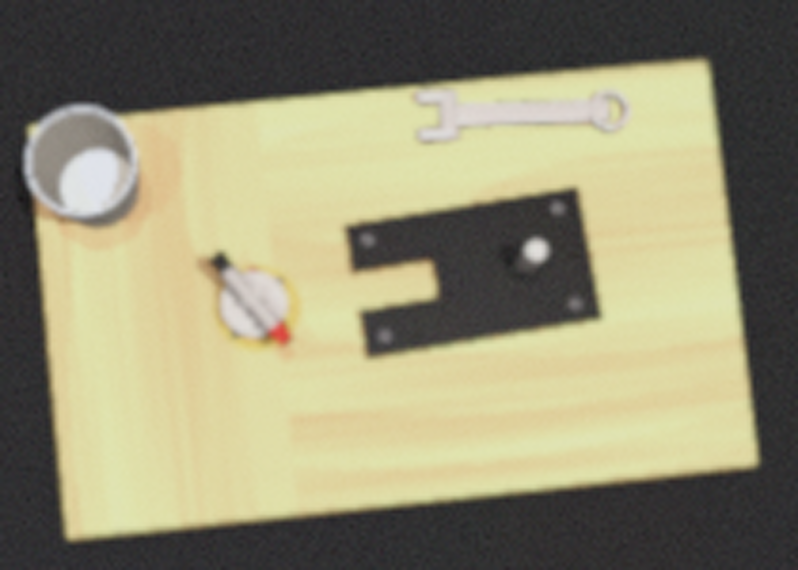

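The crop confirms it: the black plate lies on the box at crop (470,272), slot end about (437,280), spigot top (537,250). The T-bar runs from the black cap (221,261) to the red cap (282,334).

Run:
```python
from h import *
np.set_printoptions(precision=4,suppress=True)
d=np.load("pics/top.png.npy",allow_pickle=True).item()
f=lambda u,v,z:onz(d,185+(u+.5)/3.8-.5,95+(v+.5)/3.8-.5,z)
C=[f(u,v,.051) for u,v in [(28,126),(708,60),(758,467),(67,540)]]
print("box",*C); c=np.mean(C,0); e=(C[0]-C[1])+(C[3]-C[2]); e/=np.linalg.norm(e)
print(c,e,"sizes",np.linalg.norm(C[0]-C[1]),np.linalg.norm(C[0]-C[3]),"yaw",np.degrees(np.arctan2(-e[0],e[1])),"bush",c+.1*e)
b,r=f(221,261,.107),f(282,334,.107)
print("bar",b,r,(b+r)/2,np.linalg.norm(b-r),np.degrees(np.arctan2(*(r-b)[1::-1])))
P=[f(u,v,.059) for u,v in [(347,228),(577,189),(599,317),(368,355)]]
pe=(P[0]-P[1])+(P[3]-P[2]);pe/=np.linalg.norm(pe);pc=np.mean(P,0)
print("plate",pc,np.linalg.norm(P[0]-P[1]),np.linalg.norm(P[0]-P[3]),"yaw",np.degrees(np.arctan2(-pe[0],pe[1])),"slotend",pc+.0425*pe,"spig pred",pc-.0395*pe)
print("slot closed",f(437,280,.059))
print("spigtop",f(537,249,.113))
print("cup rim",f(81,163,.141),"spanner",f(435,117,.055),f(610,110,.055))
s=get_state();print(R.from_quat(s["tcp_rot"]).as_matrix())
```

```text
box [0.6793 0.2258 0.051 ] [ 0.7383 -0.281   0.051 ] [ 0.4325 -0.3154  0.051 ] [0.3749 0.1898 0.051 ]
[ 0.5562 -0.0452  0.051 ] [-0.1145  0.9934  0.    ] sizes 0.5102868614839253 0.3065327372056338 yaw 6.5757806983661355 bush [0.5448 0.0541 0.051 ]
bar [0.5708 0.0778 0.107 ] [0.52   0.0345 0.107 ] [0.5454 0.0561 0.107 ] 0.06670391938213101 -139.5937605418239
plate [ 0.5729 -0.1032  0.059 ] 0.17197622207790034 0.09440194048749691 yaw 10.367568539520638 slotend [ 0.5653 -0.0614  0.059 ] spig pred [ 0.58   -0.1421  0.059 ]
slot closed [ 0.5665 -0.0767  0.059 ]
spigtop [ 0.5813 -0.1428  0.113 ]
cup rim [0.6318 0.1722 0.141 ] spanner [ 0.6888 -0.0749  0.055 ] [ 0.6969 -0.2054  0.055 ]
[[-0.949   0.3153 -0.001 ]
 [ 0.3153  0.949  -0.0019]
 [ 0.0003 -0.0021 -1.    ]]
```

>>> step_arm --commands '[{"x": -30,"y": -31,"gripper": -1},{"x": -30,"y": -31},{"x": -30,"y": -31},{"x": -30,"y": -31},{"x": -30,"y": -31},{"x": -30,"y": -31},{"x": -30,"y": -31},{"x": -30,"y": -31},{"x": -30,"y": -31},{"x": -30,"y": -31}]' --force 30

```text
invalid input
```

>>> step_arm --commands '[{"x": -30,"y": -31},{"x": -30,"y": -31},{"x": -30,"y": -31},{"x": -30,"y": -31},{"x": -30,"y": -31},{"x": -30,"y": -31},{"x": -30,"y": -31},{"x": -30,"y": -31},{"x": -29,"y": -32},{"x": -29,"y": -32}]'

```text
invalid input
```

>>> step_arm --commands '[{"spin": 8.5},{"spin": 8.5},{"spin": 8.5},{"spin": 8.5},{"spin": 8.5},{"spin": 8.5},{"spin": 8.5},{"spin": 8.5},{"spin": 8.5},{"spin": 8.5}]'

```text
invalid input
```

>>> step_arm --commands '[{"spin": 8.5},{"spin": 8.5},{"spin": 8.5},{"spin": 8.5},{"spin": 8.5},{"spin": 8.5},{"spin": 8.5},{"spin": 7.5},{"spin": 0},{"spin": 0}]'

```text
invalid input
```

Run:
```python
from h import *
np.set_printoptions(precision=4,suppress=True)
d=snap("wrist","pics/w1.png");s=d["s"];print(s["time"],s["eef_pos"],s["qpos"],s["opening"]);print(R.from_quat(s["tcp_rot"]).as_matrix());print(d["mount"])
```

```text
0.1 [0.2126 0.6401 0.2441] [ 1.1     0.2871  1.578   0.      1.2786 -0.15  ] 0.9972645527487628
[[-0.949   0.3153 -0.001 ]
 [ 0.3153  0.949  -0.0019]
 [ 0.0003 -0.0021 -1.    ]]
[[-0.0004  0.958   0.2866  0.0749]
 [ 1.      0.0002  0.0007  0.0006]
 [ 0.0006  0.2866 -0.958  -0.1286]
 [ 0.      0.      0.      1.    ]]
```

View pics/w1.png

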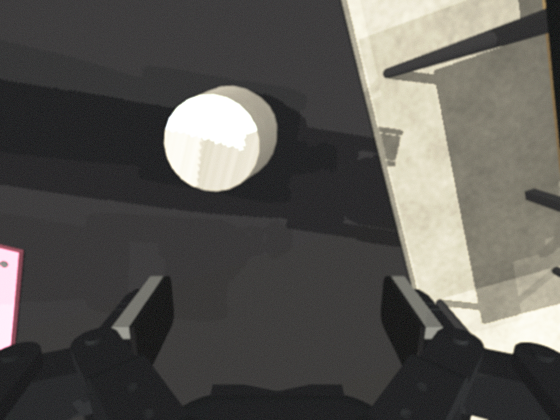

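The wrist view shows the open fingers at (145,310) and (410,310), and a white bottle-like thing at (215,140) behind the arm, away from my path. Every call was refused, so rows probably need all keys.

>>> step_arm --commands '[{"gripper": -1,"x": -30,"y": -31,"z": 0,"spin": 0},{"gripper": -1,"x": -30,"y": -31,"z": 0,"spin": 0},{"gripper": -1,"x": -30,"y": -31,"z": 0,"spin": 0},{"gripper": -1,"x": -30,"y": -31,"z": 0,"spin": 0},{"gripper": -1,"x": -30,"y": -31,"z": 0,"spin": 0},{"gripper": -1,"x": -30,"y": -31,"z": 0,"spin": 0},{"gripper": -1,"x": -30,"y": -31,"z": 0,"spin": 0},{"gripper": -1,"x": -30,"y": -31,"z": 0,"spin": 0},{"gripper": -1,"x": -30,"y": -31,"z": 0,"spin": 0},{"gripper": -1,"x": -30,"y": -31,"z": 0,"spin": 0}]' --force 30

```text
time: 1.15
eef_pos: [0.4, 0.2501, 0.2452]
tcp_rot: [0.16, 0.987, 0.0, 0.0]
contact_force: [0.6, 1.3, -0.6]
opening: 1.004
finger_force: 0.0
```

>>> step_arm --commands '[{"gripper": -1,"x": -30,"y": -31,"z": 0,"spin": 0},{"gripper": -1,"x": -30,"y": -31,"z": 0,"spin": 0},{"gripper": -1,"x": -30,"y": -31,"z": 0,"spin": 0},{"gripper": -1,"x": -30,"y": -31,"z": 0,"spin": 0},{"gripper": -1,"x": -30,"y": -31,"z": 0,"spin": 0},{"gripper": -1,"x": -30,"y": -31,"z": 0,"spin": 0},{"gripper": -1,"x": -30,"y": -31,"z": 0,"spin": 0},{"gripper": -1,"x": -30,"y": -31,"z": 0,"spin": 0},{"gripper": -1,"x": -29,"y": -32,"z": 0,"spin": 0},{"gripper": -1,"x": -29,"y": -32,"z": 0,"spin": 0}]'

```text
time: 2.15
eef_pos: [0.5845, -0.1399, 0.2449]
tcp_rot: [0.16, 0.987, 0.0, -0.0]
contact_force: [0.1, 0.8, -0.4]
opening: 1.001
finger_force: 0.0
```

>>> step_arm --commands '[{"gripper": -1,"x": 0,"y": 0,"z": 0,"spin": 8.5},{"gripper": -1,"x": 0,"y": 0,"z": 0,"spin": 8.5},{"gripper": -1,"x": 0,"y": 0,"z": 0,"spin": 8.5},{"gripper": -1,"x": 0,"y": 0,"z": 0,"spin": 8.5},{"gripper": -1,"x": 0,"y": 0,"z": 0,"spin": 8.5},{"gripper": -1,"x": 0,"y": 0,"z": 0,"spin": 8.5},{"gripper": -1,"x": 0,"y": 0,"z": 0,"spin": 8.5},{"gripper": -1,"x": 0,"y": 0,"z": 0,"spin": 8.5},{"gripper": -1,"x": 0,"y": 0,"z": 0,"spin": 8.5},{"gripper": -1,"x": 0,"y": 0,"z": 0,"spin": 8.5}]'

```text
time: 3.15
eef_pos: [0.5839, -0.1382, 0.2448]
tcp_rot: [0.787, 0.617, -0.0, -0.0]
contact_force: [0.6, 0.5, -0.2]
opening: 1.003
finger_force: 0.0
```

>>> step_arm --commands '[{"gripper": -1,"x": 0,"y": 0,"z": 0,"spin": 8.5},{"gripper": -1,"x": 0,"y": 0,"z": 0,"spin": 8.5},{"gripper": -1,"x": 0,"y": 0,"z": 0,"spin": 8.5},{"gripper": -1,"x": 0,"y": 0,"z": 0,"spin": 8.5},{"gripper": -1,"x": 0,"y": 0,"z": 0,"spin": 8.5},{"gripper": -1,"x": 0,"y": 0,"z": 0,"spin": 8.5},{"gripper": -1,"x": 0,"y": 0,"z": 0,"spin": 8.5},{"gripper": -1,"x": 0,"y": 0,"z": 0,"spin": 7.5},{"gripper": -1,"x": 0,"y": 0,"z": 0,"spin": 0},{"gripper": -1,"x": 0,"y": 0,"z": 0,"spin": 0}]'

```text
time: 4.15
eef_pos: [0.584, -0.1382, 0.245]
tcp_rot: [0.996, 0.085, -0.0, -0.0]
contact_force: [-0.5, -0.1, -0.6]
opening: 0.999
finger_force: 0.0
```

Run:
```python
from h import *
np.set_printoptions(precision=4,suppress=True)
d=snap("wrist","pics/w2.png");s=d["s"];print(s["time"],s["eef_pos"],s["qpos"],s["opening"]);print(R.from_quat(s["tcp_rot"]).as_matrix())
```

```text
4.15 [ 0.584  -0.1382  0.245 ] [-0.4013  0.1239  1.7668  0.      1.2515  0.9988] 0.9993911942230752
[[ 0.9855  0.1698 -0.0005]
 [ 0.1698 -0.9855  0.0002]
 [-0.0004 -0.0003 -1.    ]]
```

View pics/w2.png

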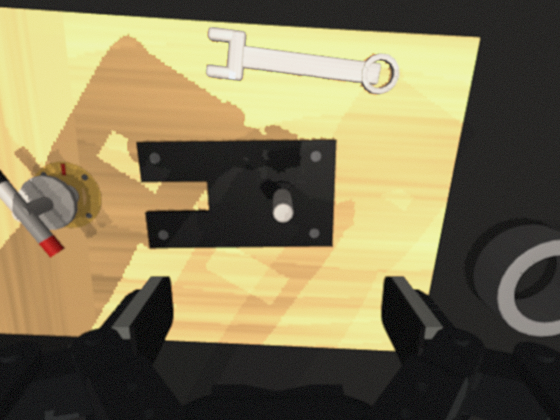

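The wrist view shows the plate square to the tool, spigot top at (283,213), slot's closed end at (209,196). The red cap is at (50,246) and the red mark at (63,168), on the +x side as expected. The spanner is at (300,60).

Run:
```python
from h import *
np.set_printoptions(precision=4,suppress=True)
d=np.load("pics/w2.png.npy",allow_pickle=True).item()
for n,u,v,z in [("spig",283,213,.113),("closed",209,196,.059),("rearL",335,141,.059),("rearR",332,246,.059),("frontL",138,143,.059),("frontR",149,248,.059),("redcap",52,246,.107),("mark",63,168,.051)]: print(n,onz(d,u,v,z),pt(d,u,v))
```

```text
spig [ 0.5797 -0.1423  0.113 ] [ 0.5797 -0.1424  0.1129]
closed [ 0.5686 -0.0767  0.059 ] [ 0.5686 -0.0766  0.0588]
rearL [ 0.6362 -0.1792  0.059 ] [ 0.6362 -0.1794  0.0583]
rearR [ 0.5398 -0.1977  0.059 ] [ 0.54   -0.1975  0.0597]
frontL [ 0.6053 -0.0103  0.059 ] [ 0.6053 -0.0102  0.0587]
frontR [ 0.5082 -0.0263  0.059 ] [ 0.5084 -0.0264  0.0594]
redcap [0.5193 0.0352 0.107 ] [0.5214 0.0328 0.111 ]
mark [0.5699 0.0582 0.051 ] [0.5699 0.0581 0.0511]
```

>>> step_arm --commands '[{"gripper": -1,"x": -5,"y": 3.5,"z": 20,"spin": 0},{"gripper": -1,"x": 0,"y": 0,"z": 20,"spin": 0},{"gripper": -1,"x": 0,"y": 0,"z": 20,"spin": 0},{"gripper": -1,"x": 0,"y": 0,"z": 20,"spin": 0},{"gripper": -1,"x": 0,"y": 0,"z": 20,"spin": 0},{"gripper": -1,"x": 0,"y": 0,"z": 20,"spin": 0},{"gripper": -1,"x": 0,"y": 0,"z": 20,"spin": 0},{"gripper": -1,"x": 0,"y": 0,"z": 14,"spin": 0},{"gripper": -1,"x": 0,"y": 0,"z": 5,"spin": 0},{"gripper": -1,"x": 0,"y": 0,"z": 0,"spin": 0}]'

```text
time: 5.2
eef_pos: [0.5795, -0.1424, 0.0857]
tcp_rot: [0.996, 0.084, -0.001, -0.0]
contact_force: [1.2, 0.8, -0.3]
opening: 1.002
finger_force: 0.0
```

>>> step_arm --commands '[{"gripper": 0,"x": 0,"y": 0,"z": 0,"spin": 0},{"gripper": 0,"x": 0,"y": 0,"z": 0,"spin": 0},{"gripper": 1,"x": 0,"y": 0,"z": 0,"spin": 0},{"gripper": 1,"x": 0,"y": 0,"z": 0,"spin": 0},{"gripper": 1,"x": 0,"y": 0,"z": 0,"spin": 0},{"gripper": 1,"x": 0,"y": 0,"z": 0,"spin": 0},{"gripper": 1,"x": 0,"y": 0,"z": 0,"spin": 0},{"gripper": 1,"x": 0,"y": 0,"z": 0,"spin": 0},{"gripper": 1,"x": 0,"y": 0,"z": 0,"spin": 0},{"gripper": 1,"x": 0,"y": 0,"z": 0,"spin": 0}]'

```text
time: 6.2
eef_pos: [0.5802, -0.1429, 0.0869]
tcp_rot: [0.996, 0.084, 0.0, 0.0]
contact_force: [-0.0, -1.1, 4.6]
opening: 0.175
finger_force: 29.6
```

>>> step_arm --commands '[{"gripper": 1,"x": 0,"y": -5,"z": 0,"spin": 0},{"gripper": 1,"x": 0,"y": -11,"z": 0,"spin": 0},{"gripper": 1,"x": 0,"y": -11,"z": 0,"spin": 0},{"gripper": 1,"x": 0,"y": -11,"z": 0,"spin": 0},{"gripper": 1,"x": 0,"y": -11,"z": 0,"spin": 0},{"gripper": 1,"x": 0,"y": -11,"z": 0,"spin": 0},{"gripper": 1,"x": 0,"y": -11,"z": 0,"spin": 0},{"gripper": 1,"x": 0,"y": -11,"z": 0,"spin": 0},{"gripper": 1,"x": 0,"y": -10,"z": 0,"spin": 0},{"gripper": 1,"x": 0,"y": -5,"z": 0,"spin": 0}]'

```text
time: 7.2
eef_pos: [0.564, -0.0469, 0.0868]
tcp_rot: [0.996, 0.084, 0.001, 0.001]
contact_force: [0.7, -5.8, 3.2]
opening: 0.179
finger_force: 29.8
```

>>> step_arm --commands '[{"gripper": 1,"x": 0,"y": -5,"z": 0,"spin": 0},{"gripper": 1,"x": 0,"y": -5,"z": 0,"spin": 0},{"gripper": 1,"x": 0,"y": -5,"z": 0,"spin": 0},{"gripper": 1,"x": 0,"y": -4,"z": 0,"spin": 0},{"gripper": 1,"x": 0,"y": 0,"z": 0,"spin": 0},{"gripper": 1,"x": 0,"y": 0,"z": 0,"spin": 0},{"gripper": 1,"x": 0,"y": 0,"z": 0,"spin": 0},{"gripper": 1,"x": 0,"y": 0,"z": 0,"spin": 0},{"gripper": 1,"x": 0,"y": 0,"z": 0,"spin": 0},{"gripper": 1,"x": 0,"y": 0,"z": 0,"spin": 0}]'

```text
time: 8.2
eef_pos: [0.5609, -0.0281, 0.0868]
tcp_rot: [0.996, 0.084, 0.001, -0.0]
contact_force: [0.5, -1.7, 5.4]
opening: 0.179
finger_force: 29.9
```

Run:
```python
from h import *
np.set_printoptions(precision=4,suppress=True)
d=snap("wrist","pics/w3.png");s=d["s"];print(s["time"],s["eef_pos"],s["qpos"],s["opening"])
```

```text
8.2 [ 0.5609 -0.0281  0.0868] [-0.231   0.2247  1.9674  0.0006  0.9485  1.1718] 0.17931535977908633
```

View pics/w3.png

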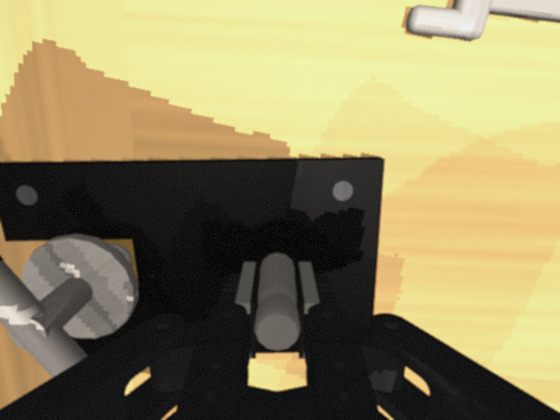

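The plate's slot is round the bolt (collar at (80,287)), with the slot's closed edge at column 133 and the plate's rear corner at (383,158). Checking the position.

Run:
```python
from h import *
np.set_printoptions(precision=4,suppress=True)
d=np.load("pics/w3.png.npy",allow_pickle=True).item()
e=np.array([-.172,.985,0])
a=onz(d,383,158,.059);b=onz(d,2,163,.059);c=onz(d,133,240,.059)
print("rear corner",a,"closed corner",c,"edge dir",np.degrees(np.arctan2(-(b-a)[0],(b-a)[1])))
x=np.array([.985,.172,0]); print("slot_end est", a+.130*e-.05*x, c+.014*e-.014*x, "collar ctr",onz(d,80,282,.081),pt(d,80,270))
```

```text
rear corner [ 0.6189 -0.0643  0.059 ] closed corner [0.562 0.042 0.059] edge dir 10.394487879066755
slot_end est [0.5473 0.0552 0.059 ] [0.5458 0.0533 0.059 ] collar ctr [0.5493 0.0547 0.081 ] [0.5537 0.0559 0.079 ]
```

>>> step_arm --commands '[{"gripper": 0,"x": 0,"y": 0,"z": 0,"spin": 0},{"gripper": 0,"x": 0,"y": 0,"z": 0,"spin": 0},{"gripper": 0,"x": 0,"y": 0,"z": 0,"spin": 0},{"gripper": 0,"x": 0,"y": 0,"z": 0,"spin": 0},{"gripper": 0,"x": 0,"y": 0,"z": 0,"spin": 0},{"gripper": 0,"x": 0,"y": 0,"z": -15,"spin": 0},{"gripper": 0,"x": 0,"y": 0,"z": -25,"spin": 0},{"gripper": 0,"x": 0,"y": 0,"z": -25,"spin": 0},{"gripper": 0,"x": 0,"y": 0,"z": -25,"spin": 0},{"gripper": 0,"x": 0,"y": 0,"z": -20,"spin": 0}]'

```text
time: 9.25
eef_pos: [0.5611, -0.0283, 0.1995]
tcp_rot: [0.996, 0.084, 0.001, 0.0]
contact_force: [0.2, -0.8, 0.1]
opening: 0.498
finger_force: 0.0
```

Run:
```python
from h import *
np.set_printoptions(precision=4,suppress=True)
d=snap("wrist","pics/w4.png");s=d["s"];print(s["time"],s["eef_pos"],s["qpos"],s["opening"]);print(R.from_quat(s["tcp_rot"]).as_matrix())
```

```text
9.25 [ 0.5611 -0.0283  0.1995] [-0.231   0.0793  1.9015  0.0001  1.1577  1.1719] 0.49799249003676704
[[ 0.9859  0.1671  0.0029]
 [ 0.1671 -0.9859 -0.0006]
 [ 0.0028  0.0011 -1.    ]]
```

View pics/w4.png

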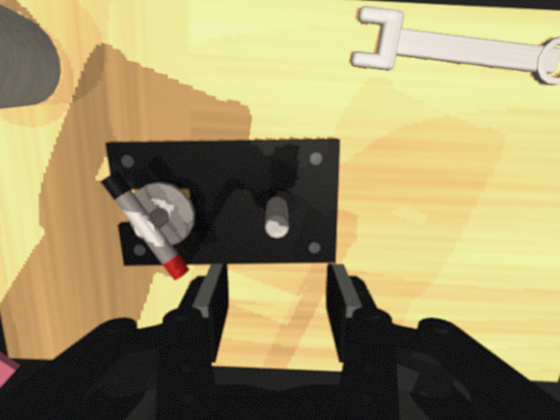

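The plate is flat with the collar over the slot end. The bar runs from the black end (109,181) to the red end (179,271), and the spanner and cup are untouched.

Run:
```python
from h import *
np.set_printoptions(precision=4,suppress=True)
d=np.load("pics/w4.png.npy",allow_pickle=True).item()
b=onz(d,110,182,.107);r=onz(d,178,270,.107);m=(b+r)/2
print(b,r,m,np.linalg.norm(b-r),"red ang",np.degrees(np.arctan2((r-b)[1],(r-b)[0])),"depth mid",pt(d,143,225))
T=R.from_quat(d["s"]["tcp_rot"]).as_matrix();print("tool delta mm",1e3*T.T@(m-d["s"]["eef_pos"]))
e=np.array([-.172,.985,0]);x=np.array([.985,.172,0])
print("slot_end",onz(d,339,140,.059)+.13*e-.05*x,onz(d,335,263,.059)+.13*e+.05*x,onz(d,190,190,.059)+.014*e-.014*x)
```

```text
[0.5704 0.0814 0.107 ] [0.5167 0.0338 0.107 ] [0.5436 0.0576 0.107 ] 0.07180198122046492 red ang -138.47073859018107 depth mid [0.5471 0.0576 0.112 ]
tool delta mm [ -3.1594 -87.7349  92.379 ]
slot_end [0.546  0.0549 0.059 ] [0.5465 0.0538 0.059 ] [0.5449 0.0526 0.059 ]
```

>>> step_arm --commands '[{"gripper": 0,"x": -2.2,"y": -18,"z": 0,"spin": 0},{"gripper": 0,"x": 0,"y": -23,"z": 0,"spin": 0},{"gripper": 0,"x": 0,"y": -23,"z": 0,"spin": 0},{"gripper": 0,"x": 0,"y": -17,"z": 0,"spin": 0},{"gripper": 0,"x": 0,"y": -5.5,"z": 0,"spin": 0},{"gripper": 0,"x": 0,"y": 0,"z": 0,"spin": -8},{"gripper": 0,"x": 0,"y": 0,"z": 0,"spin": -8},{"gripper": 0,"x": 0,"y": 0,"z": 0,"spin": -8},{"gripper": 0,"x": 0,"y": 0,"z": 0,"spin": -8},{"gripper": 0,"x": 0,"y": 0,"z": 0,"spin": 0}]'

```text
time: 10.3
eef_pos: [0.5433, 0.0568, 0.1956]
tcp_rot: [0.935, 0.355, -0.001, -0.0]
contact_force: [-0.3, 0.4, -0.2]
opening: 0.5
finger_force: 0.0
```

Run:
```python
from h import *
np.set_printoptions(precision=4,suppress=True)
d=snap("wrist","pics/w5.png");s=d["s"];print(s["time"],s["eef_pos"],s["qpos"],s["opening"]);print(R.from_quat(s["tcp_rot"]).as_matrix())
```

```text
10.3 [0.5433 0.0568 0.1956] [-0.0816  0.0512  1.9389 -0.0001  1.153   0.7631] 0.5004943694480595
[[ 0.7477  0.664  -0.0014]
 [ 0.664  -0.7477  0.0001]
 [-0.001  -0.001  -1.    ]]
```

View pics/w5.png

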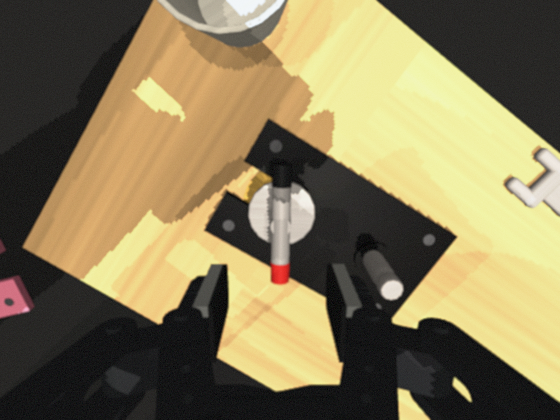

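The bar is vertical in the view, from (281,170) to (280,283), midway between the fingers. The alignment is good.

Run:
```python
from h import *
np.set_printoptions(precision=4,suppress=True)
d=np.load("pics/w5.png.npy",allow_pickle=True).item()
b=onz(d,282,163,.107);r=onz(d,280,284,.107);m=(b+r)/2
T=R.from_quat(d["s"]["tcp_rot"]).as_matrix();print(m,np.linalg.norm(b-r),"tool mm",1e3*T.T@(m-d["s"]["eef_pos"]), pt(d,281,220))
```

```text
[0.5435 0.056  0.107 ] 0.08229544811310062 tool mm [-0.2922  0.8032 88.5641] [0.5479 0.06   0.1116]
```

>>> step_arm --commands '[{"gripper": 0,"x": 0,"y": 0,"z": 20,"spin": 0},{"gripper": 0,"x": 0,"y": 0,"z": 20,"spin": 0},{"gripper": 0,"x": 0,"y": 0,"z": 20,"spin": 0},{"gripper": 0,"x": 0,"y": 0,"z": 15,"spin": 0},{"gripper": 0,"x": 0,"y": 0,"z": 10,"spin": 0},{"gripper": 0,"x": 0,"y": 0,"z": 8,"spin": 0},{"gripper": 0.6,"x": 0,"y": 0,"z": 0,"spin": 0},{"gripper": 0.6,"x": 0,"y": 0,"z": 0,"spin": 0},{"gripper": 0.6,"x": 0,"y": 0,"z": 0,"spin": 0},{"gripper": 0.6,"x": 0,"y": 0,"z": 0,"spin": 0}]'

```text
time: 11.35
eef_pos: [0.5444, 0.0567, 0.1042]
tcp_rot: [0.935, 0.355, 0.001, 0.0]
contact_force: [0.1, -0.7, 0.4]
opening: 0.199
finger_force: 0.0
```

>>> step_arm --commands '[{"gripper": 0.6,"x": 0,"y": 0,"z": 0,"spin": -8},{"gripper": 0.6,"x": 0,"y": 0,"z": -0.1,"spin": -8},{"gripper": 0.6,"x": 0,"y": 0,"z": -0.1,"spin": -8},{"gripper": 0.6,"x": 0,"y": 0,"z": -0.1,"spin": -8},{"gripper": 0.6,"x": 0,"y": 0,"z": -0.1,"spin": -8},{"gripper": 0.6,"x": 0,"y": 0,"z": -0.1,"spin": -8},{"gripper": 0.6,"x": 0,"y": 0,"z": -0.1,"spin": -8},{"gripper": 0.6,"x": 0,"y": 0,"z": -0.1,"spin": -8},{"gripper": 0.6,"x": 0,"y": 0,"z": -0.1,"spin": -8},{"gripper": 0.6,"x": 0,"y": 0,"z": -0.1,"spin": -8}]'

```text
time: 12.35
eef_pos: [0.5446, 0.0561, 0.105]
tcp_rot: [0.485, 0.874, -0.0, 0.001]
contact_force: [1.6, -2.4, -0.4]
opening: 0.203
finger_force: 2.9
```

>>> step_arm --commands '[{"gripper": 0.6,"x": 0,"y": 0,"z": 0,"spin": -8},{"gripper": 0.6,"x": 0,"y": 0,"z": -0.1,"spin": -8},{"gripper": 0.6,"x": 0,"y": 0,"z": -0.1,"spin": -8},{"gripper": 0.6,"x": 0,"y": 0,"z": -0.1,"spin": -8},{"gripper": 0.6,"x": 0,"y": 0,"z": -0.1,"spin": -8},{"gripper": 0.6,"x": 0,"y": 0,"z": -0.1,"spin": -8},{"gripper": 0.6,"x": 0,"y": 0,"z": 0,"spin": -5},{"gripper": 0.6,"x": 0,"y": 0,"z": 0,"spin": -5},{"gripper": 0.6,"x": 0,"y": 0,"z": 0,"spin": -5},{"gripper": 0.6,"x": 0,"y": 0,"z": 0,"spin": -5}]'

```text
time: 13.35
eef_pos: [0.5448, 0.0563, 0.1058]
tcp_rot: [-0.086, 0.996, -0.001, 0.001]
contact_force: [0.9, 0.4, 0.7]
opening: 0.197
finger_force: 1.7
```

Run:
```python
from h import *
np.set_printoptions(precision=4,suppress=True)
d=snap("wrist","pics/w6.png");s=d["s"];print(s["time"],s["eef_pos"],s["qpos"],s["opening"],s["wrist_torque"])
m=R.from_quat(s["tcp_rot"]).as_matrix();print(np.degrees(np.arctan2(m[1,1],m[0,1])))
```

```text
13.35 [0.5448 0.0563 0.1058] [-0.0821  0.1672  1.9944 -0.0008  0.977  -1.8237] 0.19673476148751834 [-0.1461 -0.2079 -0.0517]
99.81229997929822
```

View pics/w6.png

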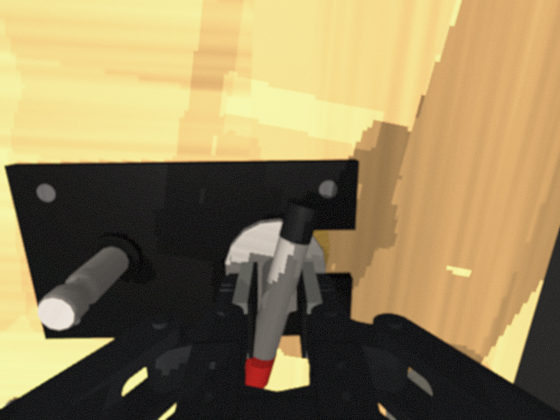

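The red cap is at (257,373) and the black at (300,220). The bar lags the fork by about 14°, so it is about 10° short of the red mark. I'll turn on a little.

>>> step_arm --commands '[{"gripper": 0.6,"x": 0,"y": 0,"z": 0,"spin": -5},{"gripper": 0.6,"x": 0,"y": 0,"z": 0,"spin": -5},{"gripper": 0.6,"x": 0,"y": 0,"z": 0,"spin": -5},{"gripper": 0.6,"x": 0,"y": 0,"z": 0,"spin": -5},{"gripper": 0.6,"x": 0,"y": 0,"z": 0,"spin": -5},{"gripper": 0.6,"x": 0,"y": 0,"z": 0,"spin": 0},{"gripper": 0.6,"x": 0,"y": 0,"z": 0,"spin": 5},{"gripper": 0.6,"x": 0,"y": 0,"z": 0,"spin": 5},{"gripper": 0.6,"x": 0,"y": 0,"z": 0,"spin": 0},{"gripper": 0.6,"x": 0,"y": 0,"z": 0,"spin": 0}]'

```text
time: 14.4
eef_pos: [0.5439, 0.0568, 0.1049]
tcp_rot: [-0.213, 0.977, -0.0, 0.0]
contact_force: [0.4, -0.7, 0.3]
opening: 0.197
finger_force: 0.3
```

Run:
```python
from h import *
np.set_printoptions(precision=4,suppress=True)
d=snap("wrist","pics/w7.png");s=d["s"];print(s["time"],s["eef_pos"],s["qpos"],s["finger_force"])
m=R.from_quat(s["tcp_rot"]).as_matrix();print(np.degrees(np.arctan2(m[1,1],m[0,1])))
# points of bar above the box: height stats near axis (tops of cloud, excluding fingers/camera-near)
for fn in ["w6","w7"]:
    d=np.load(f"pics/{fn}.png.npy",allow_pickle=True).item()
    P=np.array([pt(d,u,v) for v in range(200,250) for u in range(250,360)])
    k=P[(np.hypot(P[:,0]-.5446,P[:,1]-.0563)<.045)&(P[:,2]>.09)]
    h=np.sort(k[:,2]); q=k[k[:,2]>h[-1]-.004]
    c=P[(np.hypot(P[:,0]-.5446,P[:,1]-.0563)<.023)&(P[:,2]>.066)&(P[:,2]<.088)]
    print(fn,len(k),h[-5:],"crest",q.mean(0),"bar ang from axis",np.degrees(np.arctan2(q.mean(0)[1]-.0563,q.mean(0)[0]-.5446))+180,"collar z",np.median(c[:,2]),len(c))
```

```text
14.4 [0.5439 0.0568 0.1049] [-0.0816  0.1679  1.9955  0.0001  0.9778 -2.0825] 0.27089297538623214
114.63910567972076
w6 1618 [0.1136 0.1137 0.1138 0.1138 0.1141] crest [0.511  0.0595 0.1117] bar ang from axis 354.535506040479 collar z 0.08106069791173033 660
w7 1532 [0.1103 0.1103 0.1104 0.1105 0.1106] crest [0.5145 0.0456 0.1083] bar ang from axis 19.665755459161147 collar z 0.07673100482307806 552
```

View pics/w7.png

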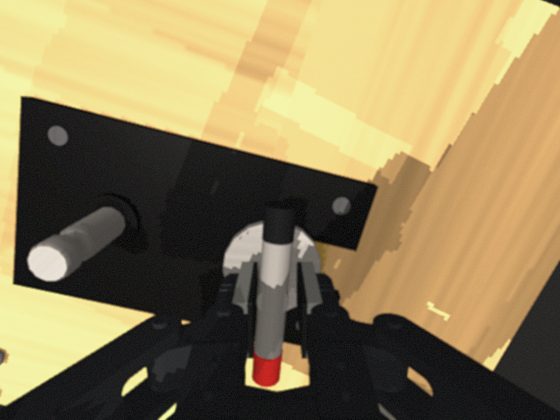

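The bar is now aligned with the fork (red cap at (266,370)), about 13° past the mark, and it is lower. I'll open the fingers to make sure it is fully free and dropped, then measure again.

>>> step_arm --commands '[{"gripper": 0.2,"x": 0,"y": 0,"z": 0,"spin": 0},{"gripper": 0.2,"x": 0,"y": 0,"z": 0,"spin": 0},{"gripper": 0.2,"x": 0,"y": 0,"z": 0,"spin": 0},{"gripper": 0.2,"x": 0,"y": 0,"z": 0,"spin": 0},{"gripper": 0.2,"x": 0,"y": 0,"z": 0,"spin": 0},{"gripper": 0.2,"x": 0,"y": 0,"z": 0,"spin": 0},{"gripper": 0.2,"x": 0,"y": 0,"z": 0,"spin": 0},{"gripper": 0.2,"x": 0,"y": 0,"z": 0,"spin": 0},{"gripper": 0.2,"x": 0,"y": 0,"z": 0,"spin": 0},{"gripper": 0.2,"x": 0,"y": 0,"z": 0,"spin": 0}]'

```text
time: 15.45
eef_pos: [0.5438, 0.0567, 0.1047]
tcp_rot: [-0.213, 0.977, -0.0, 0.0]
contact_force: [0.9, -0.2, 0.3]
opening: 0.4
finger_force: 0.0
```

```bash
cat > m.py <<'E'
from h import *
np.set_printoptions(precision=4,suppress=True)
def meas(fn):
    d=np.load(f"pics/{fn}.png.npy",allow_pickle=True).item()
    P=np.array([pt(d,u,v) for v in range(195,265) for u in range(215,360)])
    r=np.hypot(P[:,0]-.5446,P[:,1]-.0563)
    c=P[(r<.021)&(P[:,2]>.064)&(P[:,2]<.088)]
    k=P[(r<.038)&(r>.018)&(P[:,2]>.094)]; q=k[k[:,2]>np.percentile(k[:,2],90)-.004]
    pl=P[(r>.027)&(P[:,2]>.055)&(P[:,2]<.063)]
    m=R.from_quat(d["s"]["tcp_rot"]).as_matrix()
    a=np.degrees(np.arctan2(*(q.mean(0)-[.5446,.0563,0])[1::-1]))
    print(fn,"t",d["s"]["time"],"tool",np.degrees(np.arctan2(m[1,1],m[0,1])),"collar",np.percentile(c[:,2],[25,50,75]),"crest",np.percentile(k[:,2],[80,90,98]),"bar ang",a,"plate z",np.median(pl[:,2]))
if __name__=="__main__":
    import sys
    n=sys.argv[1]; snap("wrist",f"pics/{n}.png")
    for f in sys.argv[1:]: meas(f)
E
python3 m.py w8 w6 w7
```

```text
w8 t 15.45 tool 114.62213379796113 collar [0.0765 0.0769 0.0773] crest [0.109  0.1094 0.11  ] bar ang -158.79952518814466 plate z 0.05902620323374583
w6 t 13.35 tool 99.81229997929822 collar [0.0808 0.0813 0.0818] crest [0.1124 0.1128 0.1133] bar ang 174.7599985824491 plate z 0.0590261203682346
w7 t 14.4 tool 114.63910567972076 collar [0.0765 0.0769 0.0774] crest [0.1089 0.1093 0.1098] bar ang -160.3342915694725 plate z 0.05900796274142478
```

The bolt has dropped (collar 0.0769, bar about 0.103, so thread end near -8 mm) and is free. Now forward with the loose fork, following it down.

>>> step_arm --commands '[{"gripper": 0.6,"x": 0,"y": 0,"z": 0,"spin": 0},{"gripper": 0.6,"x": 0,"y": 0,"z": 0,"spin": 0},{"gripper": 0.6,"x": 0,"y": 0,"z": 0.2,"spin": 6},{"gripper": 0.6,"x": 0,"y": 0,"z": 0.2,"spin": 8},{"gripper": 0.6,"x": 0,"y": 0,"z": 0.2,"spin": 8},{"gripper": 0.6,"x": 0,"y": 0,"z": 0.2,"spin": 8},{"gripper": 0.6,"x": 0,"y": 0,"z": 0.2,"spin": 8},{"gripper": 0.6,"x": 0,"y": 0,"z": 0.2,"spin": 8},{"gripper": 0.6,"x": 0,"y": 0,"z": 0.2,"spin": 8},{"gripper": 0.6,"x": 0,"y": 0,"z": 0.2,"spin": 8}]'

```text
time: 16.5
eef_pos: [0.5447, 0.056, 0.1037]
tcp_rot: [0.323, 0.946, -0.0, 0.001]
contact_force: [1.1, -2.0, 0.4]
opening: 0.201
finger_force: 1.4
```

>>> step_arm --commands '[{"gripper": 0.6,"x": 0,"y": 0,"z": 0.2,"spin": 8},{"gripper": 0.6,"x": 0,"y": 0,"z": 0.2,"spin": 8},{"gripper": 0.6,"x": 0,"y": 0,"z": 0.2,"spin": 8},{"gripper": 0.6,"x": 0,"y": 0,"z": 0.2,"spin": 8},{"gripper": 0.6,"x": 0,"y": 0,"z": 0.2,"spin": 8},{"gripper": 0.6,"x": 0,"y": 0,"z": 0.2,"spin": 8},{"gripper": 0.6,"x": 0,"y": 0,"z": 0.2,"spin": 8},{"gripper": 0.6,"x": 0,"y": 0,"z": 0.2,"spin": 8},{"gripper": 0.6,"x": 0,"y": 0,"z": 0.2,"spin": 8},{"gripper": 0.6,"x": 0,"y": 0,"z": 0.2,"spin": 8}]'

```text
time: 17.5
eef_pos: [0.5447, 0.0562, 0.1018]
tcp_rot: [0.856, 0.517, 0.001, 0.001]
contact_force: [1.3, -2.4, 2.2]
opening: 0.198
finger_force: 1.6
```

```bash
python3 m.py w9; python3 -c "
from h import *;print(get_state()['qpos'],get_state()['eef_pos'])"
```

```text
w9 t 17.5 tool -27.68306506940036 collar [0.0747 0.0752 0.0756] crest [0.1067 0.107  0.1075] bar ang 79.27669127059032 plate z 0.05904603843781267
[-8.20520774e-02  1.73181440e-01  1.99619036e+00 -9.72240426e-04
  9.70078363e-01  4.05523255e-01] [0.54464148 0.05626173 0.10177116]
```

>>> step_arm --commands '[{"gripper": 0.6,"x": 0,"y": 0,"z": 0.15,"spin": 8.5},{"gripper": 0.6,"x": 0,"y": 0,"z": 0.15,"spin": 8.5},{"gripper": 0.6,"x": 0,"y": 0,"z": 0.15,"spin": 8.5},{"gripper": 0.6,"x": 0,"y": 0,"z": 0.15,"spin": 8.5},{"gripper": 0.6,"x": 0,"y": 0,"z": 0.15,"spin": 8.5},{"gripper": 0.6,"x": 0,"y": 0,"z": 0.15,"spin": 8.5},{"gripper": 0.6,"x": 0,"y": 0,"z": 0.15,"spin": 8.5},{"gripper": 0.6,"x": 0,"y": 0,"z": 0.15,"spin": 8.5},{"gripper": 0.6,"x": 0,"y": 0,"z": 0.15,"spin": 8.5},{"gripper": 0.6,"x": 0,"y": 0,"z": 0.15,"spin": 8.5}]'

```text
time: 18.55
eef_pos: [0.5449, 0.0559, 0.1001]
tcp_rot: [0.981, -0.196, 0.002, 0.001]
contact_force: [2.8, -3.4, -0.2]
opening: 0.198
finger_force: 1.6
```

>>> step_arm --commands '[{"gripper": 0.6,"x": 0,"y": 0,"z": 0.15,"spin": 8},{"gripper": 0.6,"x": 0,"y": 0,"z": 0.15,"spin": 8},{"gripper": 0.6,"x": 0,"y": 0,"z": 0.15,"spin": 8},{"gripper": 0.6,"x": 0,"y": 0,"z": 0,"spin": -5},{"gripper": 0.6,"x": 0,"y": 0,"z": 0,"spin": -5},{"gripper": 0.2,"x": 0,"y": 0,"z": 0,"spin": 0},{"gripper": 0.2,"x": 0,"y": 0,"z": 0,"spin": 0},{"gripper": 0.2,"x": 0,"y": 0,"z": 0,"spin": 0},{"gripper": 0.2,"x": 0,"y": 0,"z": 0,"spin": 0},{"gripper": 0.2,"x": 0,"y": 0,"z": 0,"spin": 0}]'

```text
time: 19.55
eef_pos: [0.5438, 0.0567, 0.0992]
tcp_rot: [0.95, -0.312, -0.0, 0.0]
contact_force: [0.8, -0.3, 0.2]
opening: 0.401
finger_force: 0.0
```

```bash
python3 m.py w10; python3 -c "
from h import *;print(get_state()['qpos'],get_state()['eef_pos'])"
```

```text
w10 t 19.55 tool -126.38938037232242 collar [0.0728 0.0732 0.0737] crest [0.1052 0.1056 0.1062] bar ang -36.437815782900856 plate z 0.05915917175694224
[-8.16592704e-02  1.76403509e-01  1.99799798e+00  1.68592092e-05
  9.67157760e-01  2.12421939e+00] [0.54383306 0.05673264 0.09920614]
```

>>> step_arm --commands '[{"gripper": 0.2,"x": 0,"y": 0,"z": -20,"spin": 0},{"gripper": 0.2,"x": 0,"y": 0,"z": -20,"spin": 0},{"gripper": 0.2,"x": 0,"y": 0,"z": 0,"spin": -7},{"gripper": 0.2,"x": 0,"y": 0,"z": 0,"spin": -8},{"gripper": 0.2,"x": 0,"y": 0,"z": 0,"spin": -8},{"gripper": 0.2,"x": 0,"y": 0,"z": 0,"spin": -8},{"gripper": 0.2,"x": 0,"y": 0,"z": 0,"spin": -8},{"gripper": 0.2,"x": 0,"y": 0,"z": 0,"spin": -8},{"gripper": 0.2,"x": 0,"y": 0,"z": 0,"spin": -8},{"gripper": 0.2,"x": 0,"y": 0,"z": 0,"spin": -8}]'

```text
time: 20.6
eef_pos: [0.5438, 0.0567, 0.1391]
tcp_rot: [0.972, 0.233, -0.0, -0.0]
contact_force: [-0.2, -0.1, 0.7]
opening: 0.399
finger_force: 0.0
```

>>> step_arm --commands '[{"gripper": 0.2,"x": 0,"y": 0,"z": 0,"spin": -8},{"gripper": 0.2,"x": 0,"y": 0,"z": 0,"spin": -8},{"gripper": 0.2,"x": 0,"y": 0,"z": 0,"spin": -8},{"gripper": 0.2,"x": 0,"y": 0,"z": 0,"spin": -8},{"gripper": 0.2,"x": 0,"y": 0,"z": 0,"spin": -8},{"gripper": 0.2,"x": 0,"y": 0,"z": 0,"spin": -8},{"gripper": 0.2,"x": 0,"y": 0,"z": 0,"spin": -8},{"gripper": 0.2,"x": 0,"y": 0,"z": 0,"spin": -8},{"gripper": 0.2,"x": 0,"y": 0,"z": 0,"spin": -8},{"gripper": 0.2,"x": 0,"y": 0,"z": 0,"spin": -8}]'

```text
time: 21.6
eef_pos: [0.5438, 0.0568, 0.1392]
tcp_rot: [0.595, 0.804, -0.0, -0.0]
contact_force: [-0.8, -0.3, -0.0]
opening: 0.398
finger_force: 0.0
```

>>> step_arm --commands '[{"gripper": 0.2,"x": 0,"y": 0,"z": 0,"spin": -8},{"gripper": 0.2,"x": 0,"y": 0,"z": 0,"spin": -8},{"gripper": 0.2,"x": 0,"y": 0,"z": 0,"spin": -8},{"gripper": 0.2,"x": 0,"y": 0,"z": 0,"spin": -8},{"gripper": 0.2,"x": 0,"y": 0,"z": 0,"spin": -5},{"gripper": 0.2,"x": 0,"y": 0,"z": 0,"spin": 0},{"gripper": 0.2,"x": 0,"y": 0,"z": 0,"spin": 0},{"gripper": 0.2,"x": 0,"y": 0,"z": 0,"spin": 0},{"gripper": 0.2,"x": 0,"y": 0,"z": 0,"spin": 0},{"gripper": 0.2,"x": 0,"y": 0,"z": 0,"spin": 0}]'

```text
time: 22.6
eef_pos: [0.5438, 0.0567, 0.1392]
tcp_rot: [0.312, 0.95, -0.0, 0.0]
contact_force: [0.3, -0.4, -0.4]
opening: 0.399
finger_force: 0.0
```

Run:
```python
from h import *
d=snap("wrist","pics/w11.png");s=d["s"];m=R.from_quat(s["tcp_rot"]).as_matrix();print(s["eef_pos"],np.degrees(np.arctan2(m[1,1],m[0,1])),s["qpos"],s["time"])
```

```text
[0.54383793 0.05669902 0.13920291] 53.5916043151449 [-8.16983261e-02  1.19582308e-01  1.97799477e+00 -4.35426369e-05
  1.04393636e+00 -1.01702638e+00] 22.6
```

View pics/w11.png

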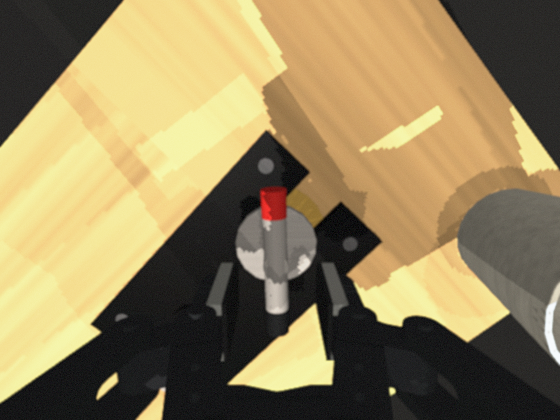

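The bar is aligned with the fork, red cap at (273,203) at tool +x. Lowering and making the last 136°.

>>> step_arm --commands '[{"gripper": 0.2,"x": 0,"y": 0,"z": 15,"spin": 0},{"gripper": 0.2,"x": 0,"y": 0,"z": 15,"spin": 0},{"gripper": 0.2,"x": 0,"y": 0,"z": 10,"spin": 0},{"gripper": 0.2,"x": 0,"y": 0,"z": 2,"spin": 0},{"gripper": 0.6,"x": 0,"y": 0,"z": 0,"spin": 0},{"gripper": 0.6,"x": 0,"y": 0,"z": 0,"spin": 0},{"gripper": 0.6,"x": 0,"y": 0,"z": 0,"spin": 0},{"gripper": 0.6,"x": 0,"y": 0,"z": 0.1,"spin": 8},{"gripper": 0.6,"x": 0,"y": 0,"z": 0.1,"spin": 8},{"gripper": 0.6,"x": 0,"y": 0,"z": 0.1,"spin": 8}]'

```text
time: 23.65
eef_pos: [0.5443, 0.0566, 0.0977]
tcp_rot: [0.505, 0.863, 0.0, 0.001]
contact_force: [-0.1, -0.4, 0.6]
opening: 0.198
finger_force: 0.3
```

>>> step_arm --commands '[{"gripper": 0.6,"x": 0,"y": 0,"z": 0.2,"spin": 8},{"gripper": 0.6,"x": 0,"y": 0,"z": 0.2,"spin": 8},{"gripper": 0.6,"x": 0,"y": 0,"z": 0.2,"spin": 8},{"gripper": 0.6,"x": 0,"y": 0,"z": 0.2,"spin": 8},{"gripper": 0.6,"x": 0,"y": 0,"z": 0.2,"spin": 8},{"gripper": 0.6,"x": 0,"y": 0,"z": 0.2,"spin": 8},{"gripper": 0.6,"x": 0,"y": 0,"z": 0.2,"spin": 8},{"gripper": 0.6,"x": 0,"y": 0,"z": 0.2,"spin": 8},{"gripper": 0.6,"x": 0,"y": 0,"z": 0.2,"spin": 8},{"gripper": 0.6,"x": 0,"y": 0,"z": 0.2,"spin": 8}]'

```text
time: 24.65
eef_pos: [0.5456, 0.0563, 0.0964]
tcp_rot: [0.942, 0.336, 0.002, 0.001]
contact_force: [1.9, -0.7, 1.1]
opening: 0.201
finger_force: 1.6
```

>>> step_arm --commands '[{"gripper": 0.6,"x": 0,"y": 0,"z": 0.2,"spin": 8},{"gripper": 0.6,"x": 0,"y": 0,"z": 0.2,"spin": 8},{"gripper": 0.6,"x": 0,"y": 0,"z": 0.2,"spin": 8},{"gripper": 0.6,"x": 0,"y": 0,"z": 0.2,"spin": 8},{"gripper": 0.6,"x": 0,"y": 0,"z": 0,"spin": 0},{"gripper": 0.6,"x": 0,"y": 0,"z": 0,"spin": 0},{"gripper": 0.6,"x": 0,"y": 0,"z": 0,"spin": 0},{"gripper": 0.6,"x": 0,"y": 0,"z": 0,"spin": 0},{"gripper": 0.6,"x": 0,"y": 0,"z": 0,"spin": 0},{"gripper": 0.6,"x": 0,"y": 0,"z": 0,"spin": 0}]'

```text
time: 25.65
eef_pos: [0.5446, 0.0563, 0.0948]
tcp_rot: [0.998, 0.067, 0.001, 0.001]
contact_force: [3.6, -3.6, 2.7]
opening: 0.2
finger_force: 2.3
```

```bash
python3 m.py w12
```

```text
w12 t 25.65 tool -82.30746497342813 collar [0.0713 0.0717 0.0722] crest [0.1041 0.1045 0.1051] bar ang 19.555786046438616 plate z 0.0591495815492286
```

Thread end is about -13.3 mm. Now grip.

>>> step_arm --commands '[{"gripper": 1,"x": 0,"y": 0,"z": 0,"spin": 0},{"gripper": 1,"x": 0,"y": 0,"z": 0,"spin": 0},{"gripper": 1,"x": 0,"y": 0,"z": 0,"spin": 0},{"gripper": 1,"x": 0,"y": 0,"z": 0,"spin": 0},{"gripper": 1,"x": 0,"y": 0,"z": 0,"spin": 0},{"gripper": 1,"x": 0,"y": 0,"z": 0,"spin": 0},{"gripper": 1,"x": 0,"y": 0,"z": 0,"spin": 0},{"gripper": 1,"x": 0,"y": 0,"z": 0,"spin": 0},{"gripper": 1,"x": 0,"y": 0,"z": 0,"spin": 0},{"gripper": 1,"x": 0,"y": 0,"z": 0,"spin": 0}]' --force 30

```text
time: 26.7
eef_pos: [0.5447, 0.0558, 0.0948]
tcp_rot: [0.998, 0.067, 0.001, 0.001]
contact_force: [3.2, -4.9, 3.5]
opening: 0.138
finger_force: 29.1
```

```bash
python3 m.py w13
python3 - <<'E'
from h import *
s=get_state();print(s["contact_force"],s["finger_force"],s["opening"],s["eef_pos"])
d=np.load("pics/w13.png.npy",allow_pickle=True).item()
P=np.array([pt(d,u,v) for v in range(60,300,2) for u in range(20,540,2)])
P=P[(P[:,2]>.0555)&(P[:,2]<.0625)]
A=np.c_[P[:,:2],np.ones(len(P))];c=np.linalg.lstsq(A,P[:,2],rcond=None)[0];print("plate tilt",c[:2],len(P))
E
```

```text
w13 t 26.7 tool -82.32709098680658 collar [0.0709 0.0714 0.0719] crest [0.1038 0.1041 0.1047] bar ang 12.543654171803729 plate z 0.05915842319134858
[ 3.15205853 -4.50751568  3.20996249] 29.126545563340187 0.13997147056313133 [0.54471554 0.0558201  0.09483334]
plate tilt [-0.00248073 -0.00017411] 9534
```

View pics/w13.png

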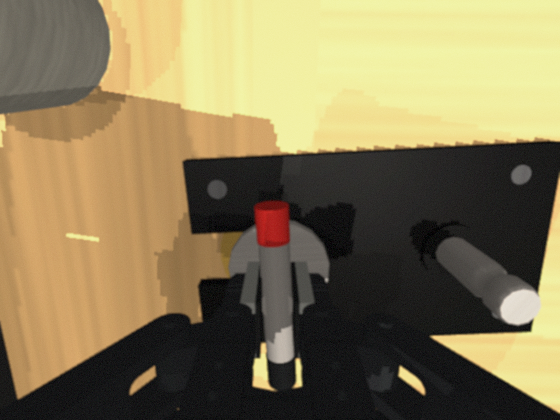

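The bar is gripped, with the red cap at (272,222), thread end about -13.6 mm and the plate flat. Last check: the plate's position from the spigot top at (519,306), then hand in.

Run:
```python
from h import *
d=np.load("pics/w13.png.npy",allow_pickle=True).item()
a=onz(d,185,160,.059);b=onz(d,555,143,.059);e=(a-b)[:2]/np.linalg.norm((a-b)[:2])
sp=onz(d,519,306,.113)[:2]; se=sp+.082*e
print(sp,e,"slot_end",se,"from bolt",se-[.5447,.0560],"front corner est",a[:2]-.045*e-.05*np.array([e[1],-e[0]]))
if np.linalg.norm(se-[.5447,.0560])<.007: print(sign_off())
```

```text
[ 0.56122712 -0.0263557 ] [-0.17678968  0.98424865] slot_end [0.54673037 0.05435269] from bolt [ 0.00203037 -0.00164731] front corner est [0.54638858 0.05249537]
the job is handed in; nothing more can be done
None
```

The job is handed in; no verdict came back. By my last camera readings, the slot end is about 3 mm from the bolt with the plate flat, the bolt dropped and then turned forward about one turn (thread end about 13.6 mm below the mouth), and the T-handle is gripped at 29 N.

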